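Close and pin the filter cartridge clamp

TASK

The filter cartridge already stands in the clamp on the bench. Swing the clamp's hinged half fully shut around it, then take the steel locking pin out of its rest block and push it down through the aligned holes of both halves until its collar sits on the ear, and let go of it. Finish by pushing firmly with the fingers, from outside, on the outer face of the hinged half, and keep pushing it shut: the job ends while you hold it so, with the fingers off the pin. Do not disturb the cartridge, beaker, jar and bottle.

Things in the scene. Friction and masses are not known exactly. Their poses are not given: they have to be found in the camera images.
- clamp: Fixed aluminium half on a dark steel base plate 200 x 130 x 12 mm, immovable. Origin on the table, on the cartridge's axis. z up; x runs from the ears (x -68 mm, robot's side) to the upright hinge (x +60 mm); the plate spans x -105 to +95. The hinged half is on its +y side, the fixed half on -y. Half rings 40 to 84 mm above the table; fixed ear 50 to 62 mm, 48 x 38 mm.
- jaw (a joint): Opening angle of the hinged half about the upright hinge, rad: 0 is fully shut (a stop), up to 1.4 open; as it grows, the free end swings to the clamp's +y side. It stays where it is left (hinge friction about 0.12 N m, so about 1 N at the free end).
- hinge_axis (a point): Point on the upright hinge axis, 84 mm above the table (the top of the hinged half's ear); does not move with the jaw.
- push_face (a point): Centre of the flat outer face of the hinged half's push plate, 65 mm above the table; face 60 mm long, 46 to 84 mm high. 128 mm from the hinge axis along the jaw, 28 mm outward. Moves with the jaw; its +y points straight out of the face, away from the clamp, -x from hinge to free end, z up. Push towards -y to shut the jaw.
- jaw_hole (a point): Centre of the hole's upper mouth in the hinged half's ear, a plate 12 mm thick whose top is 84 mm above the table. Hole diameter 14 mm, upright, with a 2 mm chamfer; 128 mm from the hinge axis. Moves with the jaw; with the jaw shut it lies exactly over fixed_hole.
- fixed_hole (a point): Centre of the hole's upper mouth in the fixed half's ear, 62 mm above the table, 14 mm diameter, 2 mm chamfer, 12 mm deep, open below.
- pin_grip (a point): Centre of the locking pin's grip, an upright steel cylinder 16 mm diameter, 32 mm tall. Below it a collar 22 mm diameter, 5 mm thick, then the shank, 10 mm diameter, 50 mm long, with a tapered foot. Grip centre is 71 mm above the tip, 21 mm above the collar's underside. About 80 g.
- pin_tip (a point): Lower end of the pin's shank, on its axis; the pin's z points from tip to grip. With the pin home its collar rests on the hinged half's ear and the tip is 34 mm above the table.
- pin_rest: Grey plastic rest block 60 x 60 x 58 mm tall, fixed to the table, origin at the centre of its underside. The pin stands upright in its central hole (14 mm diameter), collar on the block's top, grip centre 79 mm above the table.
- cartridge_mid (a point): Centre of the loose white filter cartridge, 58 mm diameter, 118 mm tall, about 0.4 kg, standing on the base plate in the clamp, top at 130 mm above the table; leave it there.
- beaker_mid (a point): Centre of a loose empty glass beaker, 72 mm diameter, 100 mm tall; a bystander.
- jar_mid (a point): Centre of a loose amber glass jar with a red cap, 56 mm diameter, 100 mm tall; a bystander.
- bottle_mid (a point): Centre of a loose white plastic bottle, 54 mm diameter, 120 mm tall; a bystander.
Mind the look-alikes: they are no part of the job. What is shaped like the part that bears cartridge_mid but blue is not meant.

How it is judged (in metres and radians):
On the way, in this order (a step that is already met when the one before it is completed fails the run):
1. the hinged half is shut (within 0.03 rad) (value of joint jaw below 0.03 rad), for 0.2 s.
2. the pin is through both holes, collar within 5 mm of the ear (horizontal distance between pin_tip and fixed_hole below 0.006 m and height (world z) of pin_tip below 0.039 m and value of joint jaw below 0.04 rad), for 0.2 s.
At the end, for the whole second after the job is handed in: Through the last second: hinged half shut within 0.015 rad; pin through both holes, collar within 4 mm of the ear, fingers off it; fingers press the hinged half with over 3 N, grasp point on the outer side of its push face; cartridge upright (0.1 rad), within 8 mm of the clamp's axis (value of joint jaw below 0.015 rad and horizontal distance between pin_tip and fixed_hole below 0.006 m and horizontal distance between pin_grip and jaw_hole below 0.008 m and height (world z) of pin_tip between 0.028 and 0.038 m and contact force between the fingers and pin below 0.1 N and contact force between the fingers and jaw above 3 N and y of the grasp point in the frame of push_face above 0 m and angle between cartridge_mid's own z axis and vertical below 0.1 rad and horizontal distance between cartridge_mid and clamp below 0.008 m); the arm keeps its last pose, push and grip.
It fails at once if the beaker, jar or bottle moved more than 3 cm or tipped (distance of any of beaker_mid, jar_mid, bottle_mid from where it was at the start of the episode above 0.03 m or angle between any of beaker_mid, jar_mid, bottle_mid's own z axis and vertical above 0.3 rad).
It fails at once if the cartridge moved more than 2 cm or tipped (distance of cartridge_mid from where it was at the start of the episode above 0.02 m or angle between cartridge_mid's own z axis and vertical above 0.3 rad).
It also fails if it takes over 62 s, if anything falls off the work surface, if the arm or the gripper's body presses on something with over 40 N, if the wrist force passes 120 N, or if a joint passes its speed limit or range.

ROBOT

A 6-joint arm with a two-finger parallel gripper is mounted at the origin on the work surface. World frame = base frame: x ahead of the robot, y to its left, z up, the work surface at z = 0. Lengths are in mm, angles in degrees, forces in N, time in s.
With the tool pointing down it reaches from about 400 to 825 mm from the base axis. Payload 7 kg.
Tool frame: the origin (TCP) lies at the very end of the fingers, on their centre line; the grasp point (between the pads) lies 19 mm behind it (robot.tcp_to_grasp is the distance from the TCP to the grasp point, in mm); z points along the fingers, x is the direction in which the jaws open and shut, and the axes are right-handed (so a half turn about z gives the same grasp; the last joint's range is limited). The gripper opens to 85 mm and grips with 20 to 120 N. Pads are 22 mm wide; open, the fingers measure 114 mm over their backs; the gripper's body (76 mm by 85 mm) begins 54 mm behind the grasp point. The pads swing forward as they close: fully open they stand 13 mm farther back than shut.
Start: joints at [-51.446, 20.546, 0.682, 0, -70.136, -16.507], TCP at [253.35, -625.627, 231.302] pointing down, gripper open.
Joint ranges: [-176.03, 176.03], [-82.01, 121.73], [-58.28, 71.71], [-173.87, 95.51], [-174.79, -0.11], [-173.66, 173.66]. Speed limits (degrees/s): [136.94, 136.94, 172.46, 180, 180, 180].

INTERFACE

Orientations are given as a 3x3 rotation matrix whose columns are the frame's x, y, z axes.
In Python, from cell import robot, cams, order gives the robot as it stands.
- The arm moves only by the tool apply_moves, never from a script. Its argument "increments" is a list of rows, each a list of 5 numbers: the finger opening in mm, from 0 to 85.4, then the shift along the world's x, y, z as a fraction of full scale, then the turn about the world's z as a fraction of full scale. In form: [[claw, x, y, z, twist], ...]. A call has 1 to 5 rows; each row is the pose to reach, as a shift and turn from the pose commanded when the call began, turning the shorter way round; what a row does not reach only later rows make up. Full scale, the value 1, is 0.2 m for a shift and 360 degrees for a turn. A row lasts 1/10 s, in which the tool goes at most 50 mm and 8.59 degrees, less where a joint would pass 70% of its speed; a pose out of reach is approached as far as the arm can. A call with a number of a shift or a turn outside -1 to 1 is refused whole. A call with a gripper value outside its range is refused whole. The fingers move at their own pace and stop on an object; "squeeze" is the grip in N (left out, the last holds). Time passes only in rows, so rows that repeat a pose let the fingers close. It gives the time, the measured TCP pose, the force and the opening at its end, in the units of the state.
- robot.sense(): the state, without advancing time (a new reading comes with each control period).
- cams.capture(name): name is "side" or "top"; returns the picture (420x560x3 uint8, red, green, blue); there is no depth.
- cams.calibration(name): a dict with "fx", "fy", "cx", "cy" (pixels), "k1" (the pictures are not rectified: a ray, as slopes to the right and down, at radius r is drawn at 1 + k1 r^2 times it, then the intrinsics apply), "R" (3x3) and "t" (3): a world point X has camera coordinates R X + t. Camera axes: x right, y down, z forward; pixel columns grow to the right and rows downward; lengths in mm; the calibration is good to about 2 mm. A picture is of the moment at which its call begins. calibration takes no time and is no camera call.
- order.sign_off(): hands the job in, once; it reports no verdict.
The state is a dict: "time": time; "q": joint angles; "qvel": joint speeds; "joint_efforts": joint torques, N m; "tcp_pos": TCP position; "ee_rot": TCP orientation; "contact_force": force on the tool from outside, world axes, zero at the start; "ft_torque": the same for the moment, N m; "opening": opening from 0.0 (shut) to 1.0 (fully open).
Only numpy, scipy, OpenCV 4.12 (cv2) and the standard library are available. Lean on these libraries where they do the work, as an engineer would, in place of code of your own. Each camera call takes 0.05 s, during which the arm holds its last target.

## Working session

There is one attempt and no reset: what is moved stays moved. The work goes in short steps, Python scripts to look and compute and a tool call to move; the robot and the scene stay as the last step left them, time stands still between calls to the robot, and variables do not carry over. Pictures are saved under pics/ and viewed, and the job is handed in when it is done.

Besides the shell and the picture viewer there is one more tool, called after "Emit:" by a JSON object that holds its "api" and its "payload", one argument or row to a line. apply_moves: Moves the arm, as the interface text tells. Shift numbers are shares of 0.2 m and turn numbers shares of 360 degrees, none past 1 either way. Its arguments: {"type":"object","properties":{"increments":{"type":"array","items":{"type":"array","items":{"type":"number"}}},"squeeze":{"type":"number"}},"required":["increments"]}

```bash
mkdir -p pics; ls
python3 - <<'E'
from cell import robot,cams,order
import cv2
for n in("side","top"):
    im=cams.capture(n); cv2.imwrite(f"pics/{n}0.png",im[:,:,::-1]); c=cams.calibration(n); print(n,c)
s=robot.sense(); print(s['time'],s['tcp_pos'],s['ee_rot'],s['contact_force'],s['opening'],robot.tcp_to_grasp)
E
```

```text
pics
side {'fx': 412.8072158285216, 'fy': 412.8072158285216, 'cx': 279.47813758123146, 'cy': 208.51856557633434, 'k1': 0.037054604280601124, 'R': array([[ 0.96783925, -0.25047477, -0.02344311],
       [-0.159015  , -0.53689093, -0.82853024],
       [ 0.19493952,  0.80561189, -0.55945336]]), 't': array([-547.20943952,  159.15243284,  904.54213186])}
top {'fx': 385.943028137994, 'fy': 385.943028137994, 'cx': 280.2332831471511, 'cy': 211.20621744909403, 'k1': 0.023803682643218624, 'R': array([[-0.01411497, -0.99960827,  0.02416743],
       [-0.99755575,  0.01242354, -0.06876182],
       [ 0.06843464, -0.02507893, -0.99734034]]), 't': array([ -28.27267667,  568.91785659, 1059.81139352])}
0.1 [ 253.17846503 -625.26408697  230.46351152] [[-3.75276591e-01  9.26912610e-01 -7.01981775e-04]
 [ 9.26911705e-01  3.75277213e-01  1.30573140e-03]
 [ 1.47373667e-03 -1.60664694e-04 -9.99998901e-01]] [-0.28300478  0.15709439  0.40506668] 0.9999094277346144 18.700000000000003
```

View pics/side0.png

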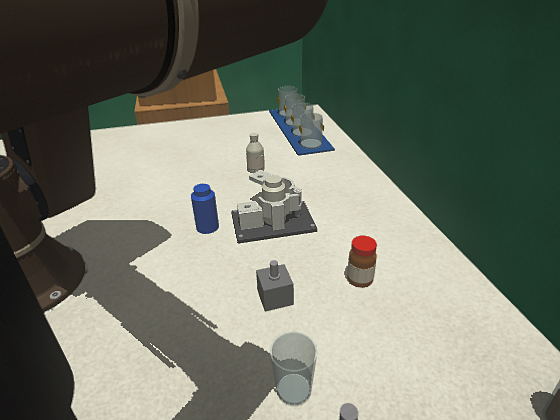

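View pics/top0.png

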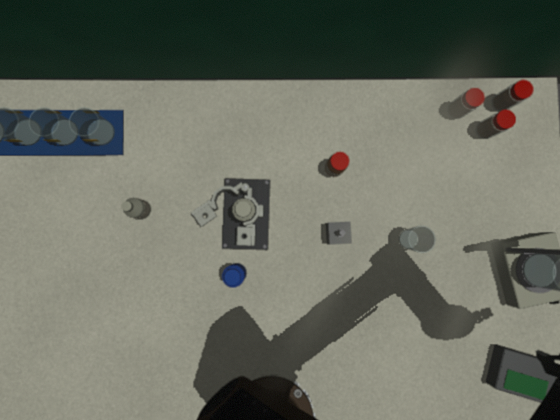

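```bash
cat > h.py <<'E'
import numpy as np, cv2
from cell import robot,cams,order
def crop(src,dst,x0,y0,w,h,s):
    im=cv2.imread(src)[y0:y0+h,x0:x0+w]; cv2.imwrite(dst,cv2.resize(im,None,fx=s,fy=s,interpolation=cv2.INTER_CUBIC))
def ray(n,u,v):
    c=cams.calibration(n); d=np.array([(u-c['cx'])/c['fx'],(v-c['cy'])/c['fy']])
    m=d.copy()
    for _ in range(20): m=d/(1+c['k1']*(m@m))
    R=np.array(c['R']); return -R.T@c['t'], R.T@np.array([m[0],m[1],1])
def at(n,u,v,z):
    o,d=ray(n,u,v); return (o+d*(z-o[2])/d[2]).round(1)
def proj(n,X):
    c=cams.calibration(n); p=np.array(c['R'])@np.array(X,float)+c['t']; m=p[:2]/p[2]; m=m*(1+c['k1']*(m@m))
    return np.round([m[0]*c['fx']+c['cx'],m[1]*c['fy']+c['cy']],1)
E
python3 - <<'E'
from h import *
crop('pics/top0.png','pics/t0c.png',180,165,100,100,6)
crop('pics/top0.png','pics/t0p.png',310,210,50,40,10)
crop('pics/side0.png','pics/s0c.png',225,165,100,80,7)
crop('pics/side0.png','pics/s0p.png',245,250,60,65,8)
E
```

```text
(no output)
```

View pics/t0c.png

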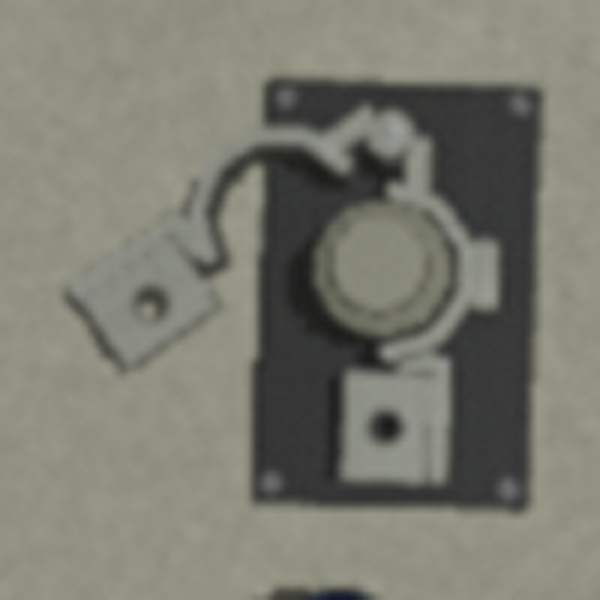

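View pics/t0p.png

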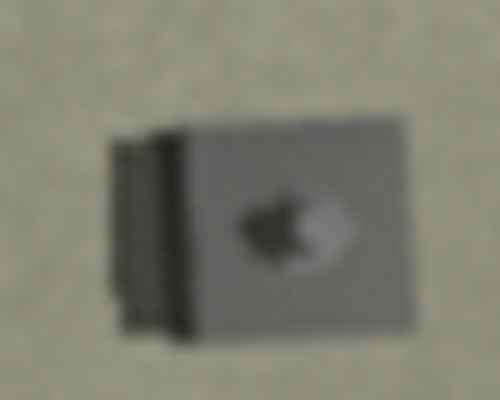

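View pics/s0c.png

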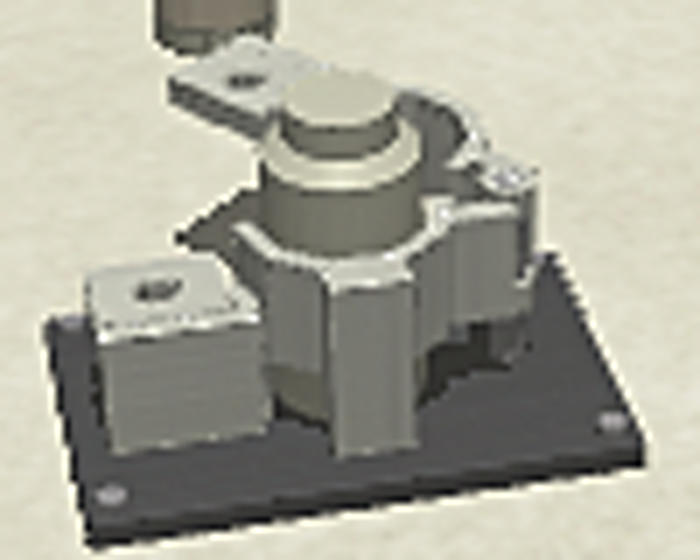

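View pics/s0p.png

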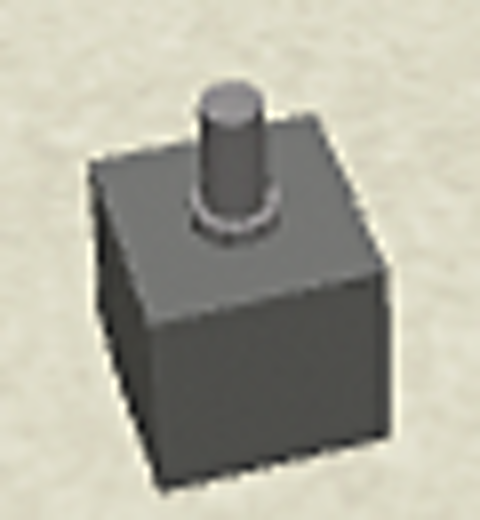

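Run:
```python
from h import *
T=lambda a,b:(180+(a+.5)/6-.5,165+(b+.5)/6-.5)
P=lambda a,b:(310+(a+.5)/10-.5,210+(b+.5)/10-.5)
S=lambda a,b:(225+(a+.5)/7-.5,165+(b+.5)/7-.5)
Q=lambda a,b:(245+(a+.5)/8-.5,250+(b+.5)/8-.5)
for nm,f,c,g,d,z in [('fixed',T,(387,427),S,(157,289),62),('jawh',T,(152,307),S,(246,80),84),('hinge',T,(392,132),S,(505,175),84),('cart',T,(378,263),S,(340,98),130),('pintop',P,(328,229),Q,(233,97),95)]:
    a,b=at('top',*f(*c),z),at('side',*g(*d),z); print(nm,a,b,(a+b)/2)
for c in [(268,80),(540,92),(526,508),(253,500)]: print('plate',at('top',*T(*c),12))
for c in [(190,128),(405,120),(414,330),(190,340)]: print('block',at('top',*P(*c),58))
for c in [(90,162),(315,115),(387,268),(153,325)]: print('blockS',at('side',*Q(*c),58))
for c in [(68,292),(185,215),(218,303),(127,372)]: print('jawplate',at('top',*T(*c),84))
for n,p,z in [('top',(339,160),100),('side',(363,244),100),('top',(233,271),100),('side',(203,190),100),('top',(409,238),80),('top',(129,207),100)]: print(n,at(n,*p,z))
```

```text
fixed [501.1  62.7  62. ] [500.8  64.7  62. ] [500.95  63.7   62.  ]
jawh [554.6 162.9  84. ] [555.4 163.3  84. ] [555.  163.1  84. ]
hinge [630.3  58.   84. ] [629.9  68.8  84. ] [630.1  63.4  84. ]
cart [569.1  61.2 130. ] [568.7  61.4 130. ] [568.9  61.3 130. ]
pintop [ 505.9 -194.8   95. ] [ 506.7 -191.1   95. ] [ 506.3  -192.95   95.  ]
plate [665.2 120.7  12. ]
plate [658.2  -7.1  12. ]
plate [462.9   1.8  12. ]
plate [468.5 128.5  12. ]
block [ 534.1 -165.    58. ]
block [ 535.5 -223.3   58. ]
block [ 478.9 -224.2   58. ]
block [ 477.1 -163.6   58. ]
blockS [ 475.1 -163.9   58. ]
blockS [ 534.2 -162.5   58. ]
blockS [ 536.6 -220.4   58. ]
blockS [ 478.  -223.5   58. ]
jawplate [561.7 199.2  84. ]
jawplate [594.7 148.5  84. ]
jawplate [556.  134.3  84. ]
jawplate [526.5 173.7  84. ]
top [ 695.6 -189.8  100. ]
side [ 690.  -194.3  100. ]
top [411.5  88.9 100. ]
side [401.9 107.7 100. ]
top [ 489.2 -373.7   80. ]
top [578.6 353.  100. ]
```

Emit:
{"api": "apply_moves", "payload": {
  "increments": [
    [0,0.1,0.23,0,0.01],
    [0,0.2,0.46,0,0.02],
    [0,0.29,0.69,0,0.036],
    [0,0.38,0.9,0,0.036],
    [0,0.43,1,0,0.036]
  ],
  "squeeze": 40
}}

```text
time: 0.6
tcp_pos: [339.9, -422.7, 231.4]
ee_rot: [[-0.575, 0.818, 0.0], [0.818, 0.575, 0.0], [0.0, 0.001, -1.0]]
contact_force: [0.8, -1.1, 0.8]
opening: 0.142
```

Emit:
{"api": "apply_moves", "payload": {
  "increments": [
    [0,0.1,0.23,0,0],
    [0,0.2,0.46,0,0],
    [0,0.29,0.69,0,0],
    [0,0.38,0.9,0,0],
    [0,0.43,1,0,0]
  ]
}}

```text
time: 1.1
tcp_pos: [426.0, -222.8, 231.4]
ee_rot: [[-0.575, 0.818, 0.001], [0.818, 0.575, 0.0], [0.0, 0.001, -1.0]]
contact_force: [-0.1, -0.0, -0.4]
opening: -0.003
```

Emit:
{"api": "apply_moves", "payload": {
  "increments": [
    [0,0.1,0.23,0,0],
    [0,0.2,0.46,0,0],
    [0,0.29,0.69,0,0],
    [0,0.38,0.9,0,0],
    [0,0.43,1,0,0]
  ]
}}

```text
time: 1.6
tcp_pos: [512.1, -22.6, 231.1]
ee_rot: [[-0.576, 0.818, -0.0], [0.818, 0.576, 0.0], [0.0, 0.0, -1.0]]
contact_force: [-0.0, -0.7, 0.0]
opening: -0.002
```

Emit:
{"api": "apply_moves", "payload": {
  "increments": [
    [0,0.1,0.23,0,0],
    [0,0.2,0.46,0,0],
    [0,0.29,0.69,0,0],
    [0,0.38,0.9,0,0],
    [0,0.43,1,0,0]
  ]
}}

```text
time: 2.1
tcp_pos: [598.0, 177.6, 230.4]
ee_rot: [[-0.575, 0.818, -0.001], [0.818, 0.575, -0.0], [0.0, -0.001, -1.0]]
contact_force: [0.3, -0.9, -0.3]
opening: 0.002
```

Emit:
{"api": "apply_moves", "payload": {
  "increments": [
    [0,0.04,0.11,0,0],
    [0,0.04,0.11,-0.25,0],
    [0,0.04,0.11,-0.5,0],
    [0,0.04,0.11,-0.7,0],
    [0,0.04,0.11,-0.7,0]
  ]
}}

```text
time: 2.6
tcp_pos: [601.4, 194.3, 85.0]
ee_rot: [[-0.573, 0.82, -0.01], [0.82, 0.573, -0.005], [0.001, -0.011, -1.0]]
contact_force: [-1.0, -0.3, 0.2]
opening: 0.0
```

Run:
```python
from h import *
for n in("side","top"):
    im=cams.capture(n); cv2.imwrite(f"pics/{n}1.png",im[:,:,::-1])
crop('pics/top1.png','pics/t1c.png',160,145,120,120,5)
crop('pics/side1.png','pics/s1c.png',225,125,120,120,5)
```

```text
(no output)
```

View pics/t1c.png

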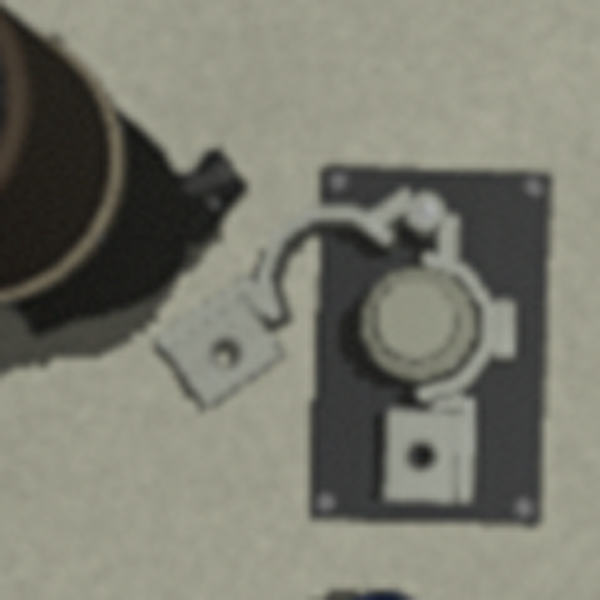

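View pics/s1c.png

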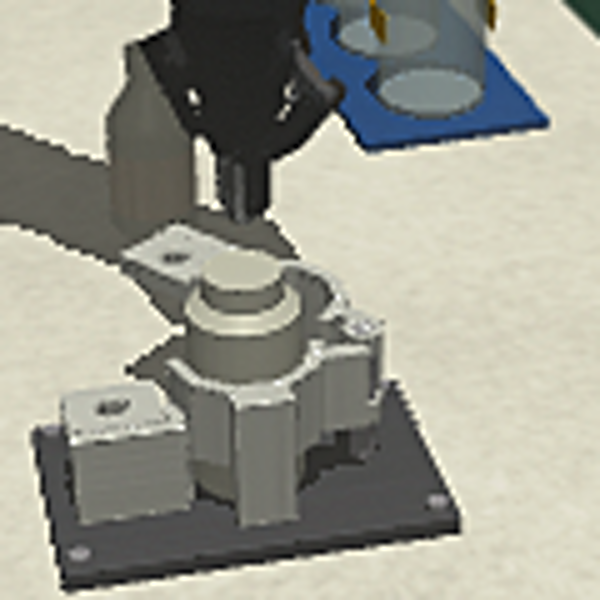

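Emit:
{"api": "apply_moves", "payload": {
  "increments": [
    [0,0,0,-0.14,0],
    [0,0,0,-0.14,0],
    [0,0,0,-0.14,0]
  ]
}}

```text
time: 3.0
tcp_pos: [606.4, 196.8, 65.6]
ee_rot: [[-0.574, 0.819, 0.002], [0.819, 0.574, 0.001], [-0.0, 0.002, -1.0]]
contact_force: [0.4, 0.2, 1.7]
opening: 0.006
```

Run:
```python
from h import *
H=np.array([628.9,58.3]); print(robot.sense()['tcp_pos'])
pts=[]
for op in [52.4,45,40,35,30,25,20,15,10,5,0]:
    a=np.radians(177.6-op); d=np.array([np.cos(a),np.sin(a)]); o=np.array([d[1],-d[0]])
    p=H+128*d+39*o; pts.append(p); print(op,p.round(1))
```

```text
[606.36331227 196.80122065  65.61182598]
52.4 [587.  185.4]
45 [571.  178.9]
40 [560.7 173.4]
35 [550.9 167. ]
30 [541.7 159.8]
25 [533.2 151.8]
20 [525.4 143.1]
15 [518.4 133.8]
10 [512.3 123.9]
5 [507.  113.5]
0 [502.6 102.6]
```

Emit:
{"api": "apply_moves", "payload": {
  "increments": [
    [0,-0.09,-0.045,0,0.005],
    [0,-0.17,-0.09,0,0.02],
    [0,-0.222,-0.116,0,0.035],
    [0,-0.272,-0.148,0,0.048],
    [0,-0.318,-0.184,0,0.062]
  ]
}}

```text
time: 3.5
tcp_pos: [543.2, 160.6, 66.3]
ee_rot: [[-0.844, 0.536, 0.004], [0.536, 0.844, 0.003], [-0.002, 0.005, -1.0]]
contact_force: [1.1, 0.4, 0.4]
opening: 0.004
```

Run:
```python
from h import *
for n in("top",):
    im=cams.capture(n); cv2.imwrite(f"pics/{n}2.png",im[:,:,::-1])
crop('pics/top2.png','pics/t2c.png',160,145,120,120,5)
```

```text
(no output)
```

View pics/t2c.png

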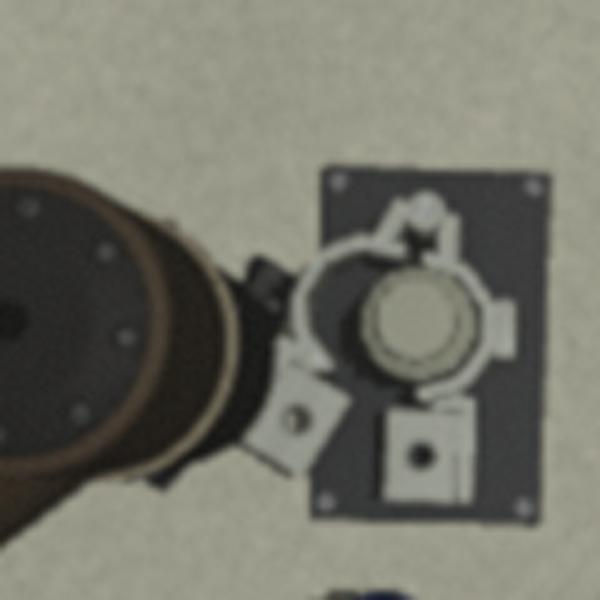

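Emit:
{"api": "apply_moves", "payload": {
  "increments": [
    [0,-0.042,-0.04,0,0.014],
    [0,-0.082,-0.084,0,0.028],
    [0,-0.117,-0.13,0,0.042],
    [0,-0.147,-0.18,0,0.056],
    [0,-0.174,-0.232,0,0.07]
  ]
}}

```text
time: 4.05
tcp_pos: [508.5, 114.0, 65.7]
ee_rot: [[-0.992, 0.128, 0.004], [0.128, 0.992, 0.002], [-0.003, 0.003, -1.0]]
contact_force: [1.0, 0.9, 0.4]
opening: -0.003
```

Emit:
{"api": "apply_moves", "payload": {
  "increments": [
    [0,-0.012,-0.027,0,0.007],
    [0,-0.022,-0.054,0,0.014],
    [0,-0.022,-0.064,0,0.014],
    [0,-0.022,-0.074,0,0.014]
  ]
}}

```text
time: 4.45
tcp_pos: [504.8, 104.2, 65.7]
ee_rot: [[-0.999, 0.045, 0.006], [0.045, 0.999, 0.009], [-0.006, 0.01, -1.0]]
contact_force: [-14.9, 36.7, 1.8]
opening: -0.005
```

Run:
```python
from h import *
for n in("side","top",):
    im=cams.capture(n); cv2.imwrite(f"pics/{n}3.png",im[:,:,::-1])
crop('pics/top3.png','pics/t3c.png',160,145,120,120,5)
crop('pics/side3.png','pics/s3c.png',225,125,120,120,5)
s=robot.sense(); print(s['tcp_pos'],s['contact_force'])
```

```text
[504.6799083  104.3474072   65.72785593] [-12.2297846   28.41697699   0.54035081]
```

View pics/t3c.png

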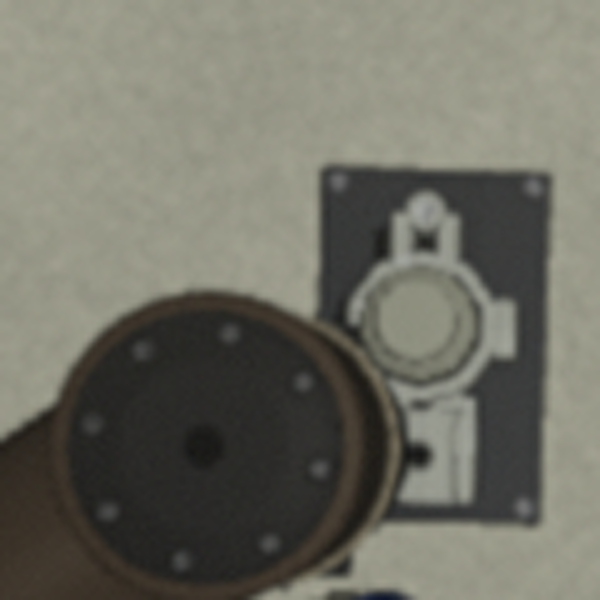

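View pics/s3c.png

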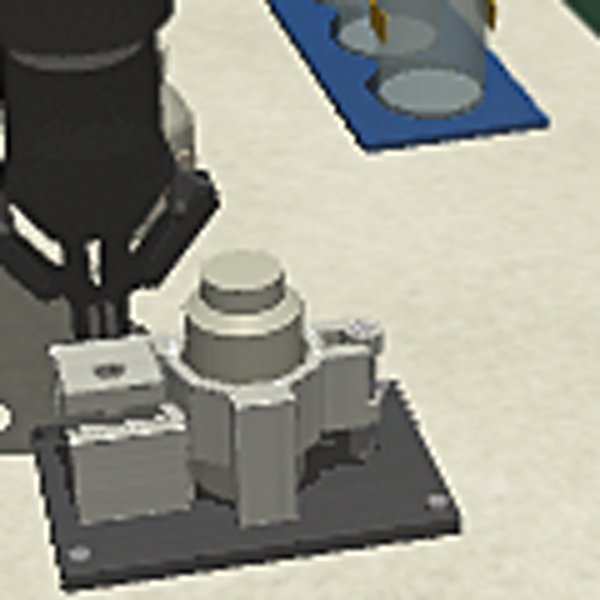

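Emit:
{"api": "apply_moves", "payload": {
  "increments": [
    [0,0,0,0,0],
    [0,0,0,0,0],
    [0,0,0.1,0,0],
    [0,0,0.25,0,0],
    [0,0,0.3,0.1,0]
  ]
}}

```text
time: 5.05
tcp_pos: [502.8, 160.3, 83.8]
ee_rot: [[-0.999, 0.043, -0.0], [0.043, 0.999, -0.0], [0.0, -0.0, -1.0]]
contact_force: [0.5, -0.4, -1.0]
opening: 0.002
```

Emit:
{"api": "apply_moves", "payload": {
  "increments": [
    [30,0,0,0.2,0],
    [40,0,0,0.45,0],
    [40,0,-0.1,0.6,0],
    [40,0,-0.3,0.6,0],
    [40,0,-0.5,0.6,0]
  ]
}}

```text
time: 5.55
tcp_pos: [503.8, 58.3, 207.0]
ee_rot: [[-0.999, 0.042, 0.006], [0.042, 0.999, 0.002], [-0.005, 0.003, -1.0]]
contact_force: [0.3, -0.5, -0.1]
opening: 0.466
```

Emit:
{"api": "apply_moves", "payload": {
  "increments": [
    [40,0,-0.25,0,-0.02],
    [40,0,-0.5,0,-0.04],
    [40,0,-0.75,0,-0.06],
    [40,0,-1,0,-0.08],
    [40,0,-1,0,-0.1]
  ]
}}

```text
time: 6.05
tcp_pos: [502.6, -146.6, 205.5]
ee_rot: [[-0.776, 0.631, 0.002], [0.631, 0.776, -0.001], [-0.002, 0.001, -1.0]]
contact_force: [-0.3, 0.4, -0.4]
opening: 0.473
```

Run:
```python
from h import *
for n in("side","top",):
    im=cams.capture(n); cv2.imwrite(f"pics/{n}4.png",im[:,:,::-1])
crop('pics/top4.png','pics/t4c.png',160,145,240,120,3)
crop('pics/side4.png','pics/s4c.png',225,125,120,120,5)
s=robot.sense(); print(s['tcp_pos'],s['contact_force'])
```

```text
[ 502.95444096 -143.35066063  205.19509761] [-0.59731721 -0.95239701  0.42358023]
```

View pics/top4.png

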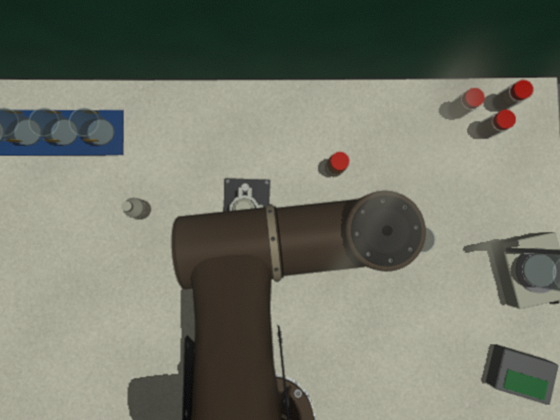

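View pics/s4c.png

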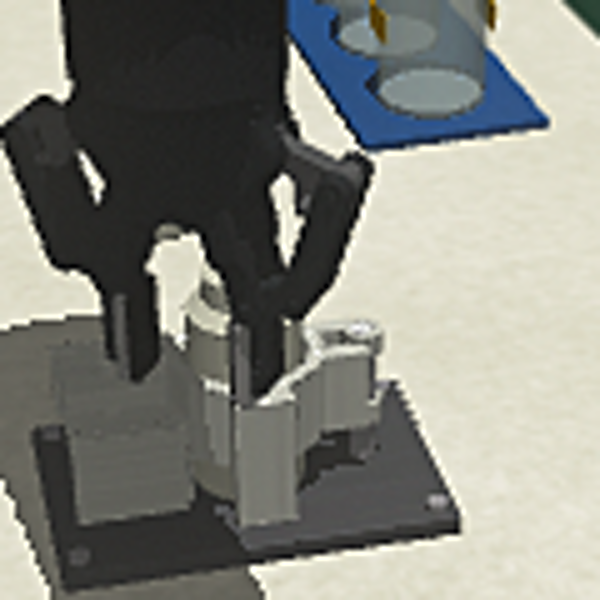

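Emit:
{"api": "apply_moves", "payload": {
  "increments": [
    [40,0.019,-0.1,0,-0.024],
    [40,0.019,-0.257,0,-0.048],
    [40,0.019,-0.257,-0.1,-0.072],
    [40,0.019,-0.257,-0.3,-0.095],
    [40,0.019,-0.257,-0.45,-0.118]
  ]
}}

```text
time: 6.65
tcp_pos: [507.0, -192.1, 113.3]
ee_rot: [[-0.156, 0.988, 0.002], [0.988, 0.156, 0.0], [-0.0, 0.002, -1.0]]
contact_force: [0.9, 0.4, -0.6]
opening: 0.468
```

Emit:
{"api": "apply_moves", "payload": {
  "increments": [
    [40,0,0,0,-0.024],
    [40,0,0,0,-0.024],
    [40,0,0,0,-0.024]
  ]
}}

```text
time: 6.95
tcp_pos: [507.6, -192.3, 114.7]
ee_rot: [[-0.015, 1.0, 0.002], [1.0, 0.015, -0.0], [-0.0, 0.002, -1.0]]
contact_force: [0.4, 0.4, -0.8]
opening: 0.47
```

Run:
```python
from h import *
T=lambda a,b:(225+(a+.5)/5-.5,125+(b+.5)/5-.5)
print('jawhole shut',at('side',*T(110,371),84))
for n in("side",):
    im=cams.capture(n); cv2.imwrite(f"pics/{n}5.png",im[:,:,::-1])
crop('pics/side5.png','pics/s5c.png',215,215,120,120,5)
s=robot.sense(); print(s['tcp_pos'],s['contact_force'])
print(proj('side',s['tcp_pos']))
```

```text
jawhole shut [500.9  62.5  84. ]
[ 507.55331426 -192.45635602  114.72174592] [-0.19752175  0.83545281  0.44962578]
[274.  254.2]
```

View pics/s5c.png

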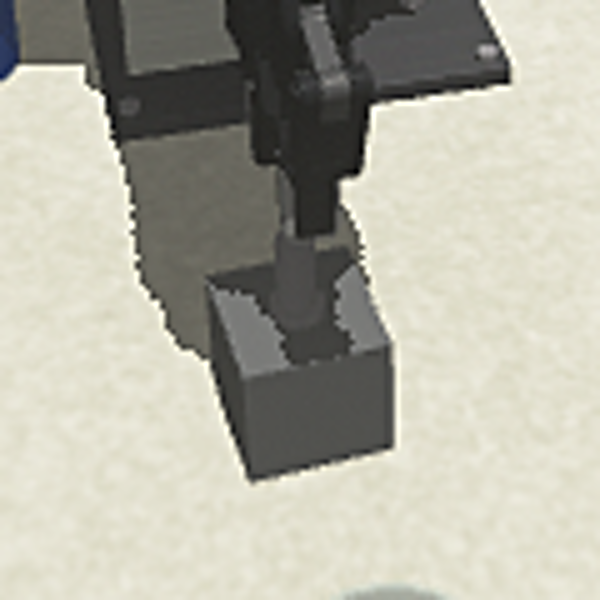

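Emit:
{"api": "apply_moves", "payload": {
  "increments": [
    [40,-0.005,0,-0.1,0],
    [40,-0.005,0,-0.2,0],
    [40,-0.005,0,-0.24,0],
    [40,-0.005,0,-0.24,0]
  ]
}}

```text
time: 7.4
tcp_pos: [505.2, -192.8, 65.1]
ee_rot: [[-0.01, 1.0, -0.001], [1.0, 0.01, 0.0], [0.0, -0.001, -1.0]]
contact_force: [-0.2, 0.2, -0.1]
opening: 0.472
```

Run:
```python
from h import *
for n in("side",):
    im=cams.capture(n); cv2.imwrite(f"pics/{n}6.png",im[:,:,::-1])
crop('pics/side6.png','pics/s6c.png',235,225,80,80,8)
s=robot.sense(); print(s['tcp_pos'],s['contact_force'])
```

```text
[ 505.71507378 -192.99074071   65.83134726] [ 0.70186996  0.1745375  -0.00509111]
```

View pics/s6c.png

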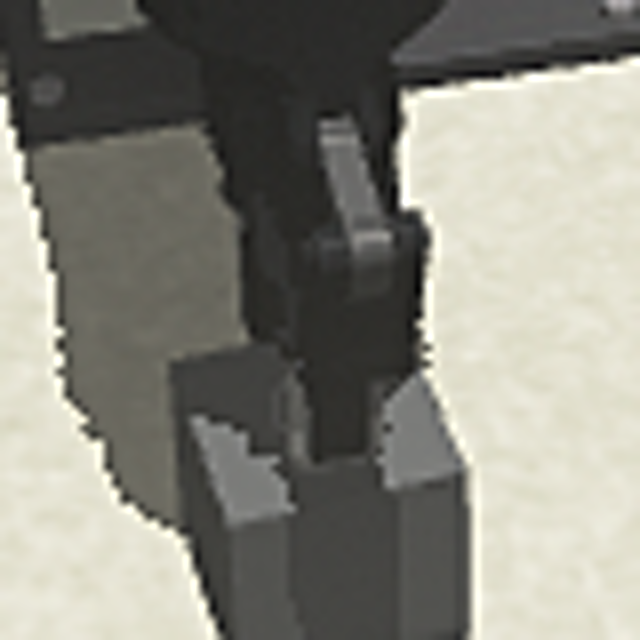

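Run:
```python
from h import *
print(at('side',277.2,281.4,66),at('side',277.2,281.4,72), at('side',235+402/8,225+250/8,110))
for y in(-218,-214,-205,-193): print(y,proj('side',(505.7,y,68)))
```

```text
[ 506.6 -215.8   66. ] [ 505.3 -221.8   72. ] [ 527.9 -198.8  110. ]
-218 [277.  281.5]
-214 [276.5 280.1]
-205 [275.3 276.9]
-193 [273.9 272.8]
```

Emit:
{"api": "apply_moves", "payload": {
  "increments": [
    [10,0,0,0,0],
    [10,0,0,0,0],
    [10,0,0,0,0],
    [10,0,0,0,0]
  ],
  "squeeze": 60
}}

```text
time: 7.85
tcp_pos: [506.2, -193.1, 66.5]
ee_rot: [[-0.008, 1.0, 0.002], [1.0, 0.008, -0.0], [-0.0, 0.002, -1.0]]
contact_force: [-0.8, 1.4, 5.5]
opening: 0.165
```

Emit:
{"api": "apply_moves", "payload": {
  "increments": [
    [10,0,0,0.05,0],
    [10,0,0,0.15,0],
    [10,0,0,0.3,0],
    [10,0,0,0.45,0],
    [10,0,0,0.45,0]
  ]
}}

```text
time: 8.35
tcp_pos: [507.9, -193.5, 160.3]
ee_rot: [[-0.009, 1.0, 0.008], [1.0, 0.009, -0.001], [-0.001, 0.008, -1.0]]
contact_force: [0.3, 0.3, -1.3]
opening: 0.165
```

Run:
```python
from h import *
for n in("side",):
    im=cams.capture(n); cv2.imwrite(f"pics/{n}7.png",im[:,:,::-1])
crop('pics/side7.png','pics/s7c.png',235,205,80,100,6)
s=robot.sense(); print(s['tcp_pos'],s['contact_force'],s['opening'])
```

```text
[ 506.65447743 -193.18456414  158.07881294] [ 0.39827375  0.35526412 -1.26433625] 0.16759334952260463
```

View pics/s7c.png

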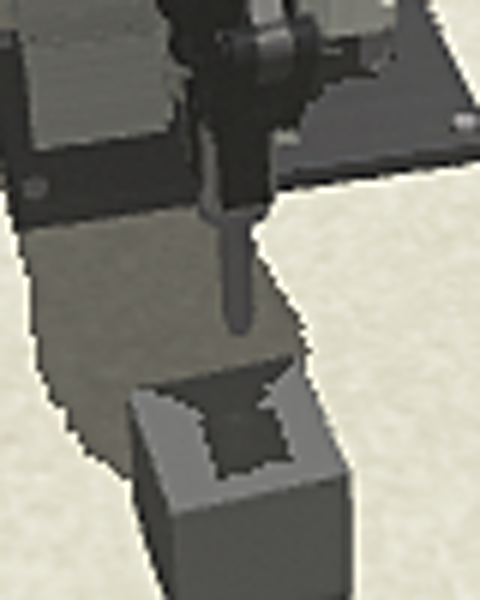

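Run:
```python
from h import *
for z in (96,98,100,102): print(z,at('side',274.6,260.1,z))
```

```text
96 [ 509.3 -188.3   96. ]
98 [ 508.8 -190.5   98. ]
100 [ 508.3 -192.7  100. ]
102 [ 507.8 -195.   102. ]
```

Emit:
{"api": "apply_moves", "payload": {
  "increments": [
    [10,0,0.1,0.1,0],
    [10,0,0.3,0.1,0],
    [10,0,0.5,0.1,0],
    [10,0,0.7,0.1,0],
    [10,-0.01,0.9,0.1,0]
  ]
}}

```text
time: 8.9
tcp_pos: [502.7, -11.7, 174.8]
ee_rot: [[-0.007, 1.0, -0.001], [1.0, 0.007, -0.0], [-0.0, -0.001, -1.0]]
contact_force: [1.5, -0.9, -0.6]
opening: 0.168
```

Emit:
{"api": "apply_moves", "payload": {
  "increments": [
    [10,-0.018,0.2,0,0],
    [10,-0.018,0.32,0,0],
    [10,-0.018,0.38,-0.05,0],
    [10,-0.018,0.38,-0.05,0],
    [10,-0.018,0.38,-0.05,0]
  ]
}}

```text
time: 9.4
tcp_pos: [499.1, 62.3, 164.4]
ee_rot: [[-0.008, 1.0, -0.002], [1.0, 0.008, -0.001], [-0.001, -0.002, -1.0]]
contact_force: [0.9, 0.2, 0.4]
opening: 0.171
```

Run:
```python
from h import *
for n in("side","top"):
    im=cams.capture(n); cv2.imwrite(f"pics/{n}8.png",im[:,:,::-1])
crop('pics/side8.png','pics/s8c.png',215,155,80,80,8)
s=robot.sense(); print(s['tcp_pos'],s['contact_force'],s['opening'])
for x in [(501,63.2,84),(501,63.2,62)]: print(proj('side',x))
```

```text
[499.5929661   61.9740147  165.03650479] [-1.01902698 -0.36057052 -1.21909119] 0.16754806935226643
[246.6 198.7]
[247.2 206.2]
```

View pics/s8c.png

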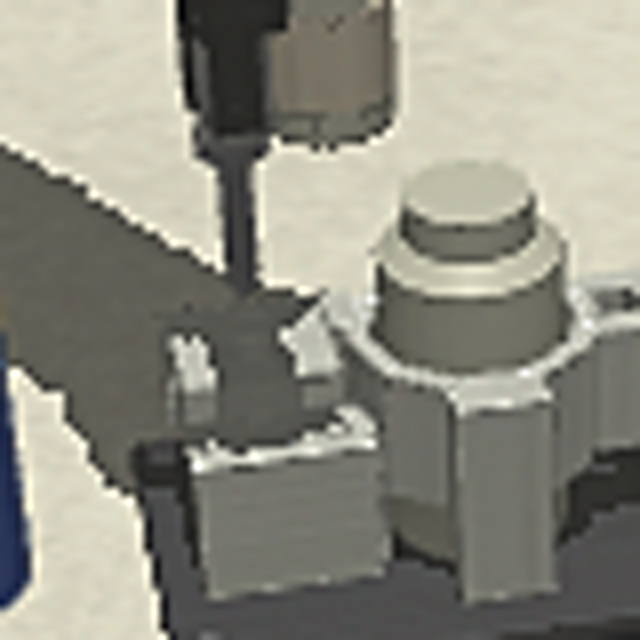

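View pics/top8.png

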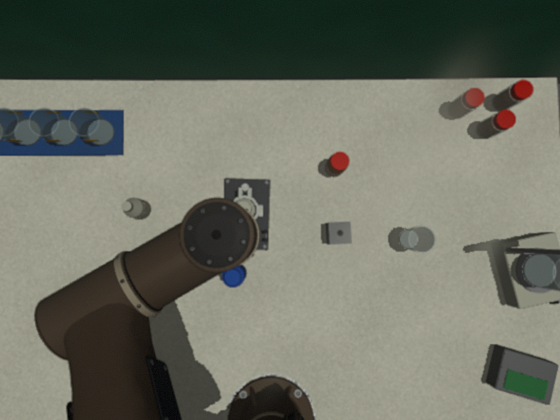

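Run:
```python
from h import *
for z in (104,106,107,108): print(z,at('side',244.8,190.8,z))
for p in [(500,62,106.5),(501,63,106.5),(501,63,85)]: print(proj('side',p))
```

```text
104 [498.9  68.  104. ]
106 [498.4  64.7 106. ]
107 [498.2  63.1 107. ]
108 [498.   61.5 108. ]
[245.6 191.1]
[246.  190.8]
[246.6 198.3]
```

Emit:
{"api": "apply_moves", "payload": {
  "increments": [
    [10,0.01,0.006,0,0],
    [10,0.01,0.006,-0.04,0],
    [10,0.01,0.006,-0.08,0],
    [10,0.01,0.006,-0.08,0],
    [10,0.01,0.006,-0.08,0]
  ]
}}

```text
time: 10.0
tcp_pos: [501.5, 63.9, 148.8]
ee_rot: [[-0.008, 1.0, -0.001], [1.0, 0.008, -0.001], [-0.001, -0.001, -1.0]]
contact_force: [0.4, 0.4, 0.1]
opening: 0.165
```

Run:
```python
from h import *
im=cams.capture("side"); cv2.imwrite(f"pics/side9.png",im[:,:,::-1])
crop('pics/side9.png','pics/s9c.png',225,165,50,50,12)
s=robot.sense(); print(s['tcp_pos'],s['contact_force'],s['opening'])
```

```text
[501.7289355   64.06575305 149.18573862] [ 0.90114423  1.01673478 -0.92549151] 0.16239053527493372
```

View pics/s9c.png

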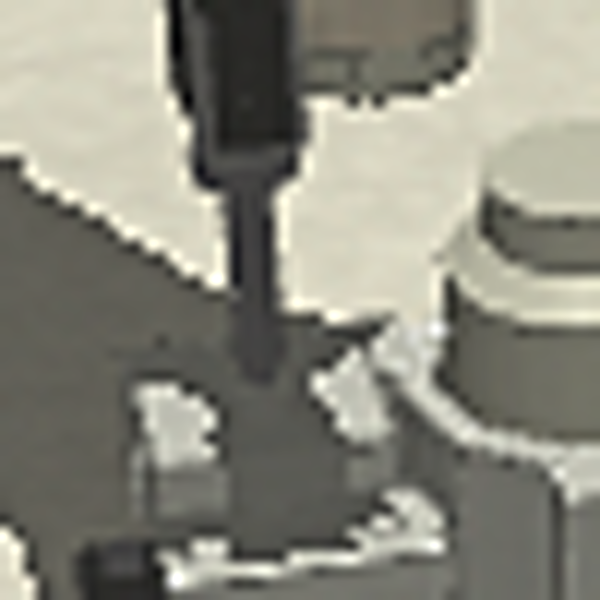

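Emit:
{"api": "apply_moves", "payload": {
  "increments": [
    [10,0,0,-0.02,0],
    [10,0,0,-0.04,0],
    [10,0,0,-0.06,0],
    [10,0,0,-0.08,0]
  ]
}}

```text
time: 10.45
tcp_pos: [501.7, 64.2, 132.9]
ee_rot: [[-0.008, 1.0, -0.0], [1.0, 0.008, -0.0], [-0.0, -0.0, -1.0]]
contact_force: [0.1, 0.3, -1.3]
opening: 0.17
```

Emit:
{"api": "apply_moves", "payload": {
  "increments": [
    [10,0,0,-0.03,0],
    [10,0,0,-0.06,0],
    [10,0,0,-0.09,0],
    [10,0,0,-0.11,0],
    [10,0,0,-0.13,0]
  ]
}}

```text
time: 10.95
tcp_pos: [501.7, 64.1, 106.8]
ee_rot: [[-0.008, 1.0, -0.0], [1.0, 0.008, -0.0], [-0.0, -0.0, -1.0]]
contact_force: [-0.1, -0.2, -0.6]
opening: 0.167
```

Emit:
{"api": "apply_moves", "payload": {
  "increments": [
    [10,0,0,-0.03,0],
    [10,0,0,-0.05,0],
    [10,0,0,-0.065,0],
    [10,0,0,-0.075,0],
    [10,0,0,-0.08,0]
  ]
}}

```text
time: 11.45
tcp_pos: [501.8, 64.1, 92.3]
ee_rot: [[-0.008, 1.0, 0.0], [1.0, 0.008, -0.0], [-0.0, 0.0, -1.0]]
contact_force: [-7.7, -0.1, 20.4]
opening: 0.164
```

Run:
```python
from h import *
im=cams.capture("side"); cv2.imwrite(f"pics/side10.png",im[:,:,::-1])
crop('pics/side10.png','pics/s10c.png',215,155,80,80,8)
s=robot.sense(); print(s['tcp_pos'],s['contact_force'],s['opening'])
```

```text
[501.77893149  64.14066896  92.40648972] [-5.3523773  -0.43792038 11.89845114] 0.16781708528848072
```

View pics/s10c.png

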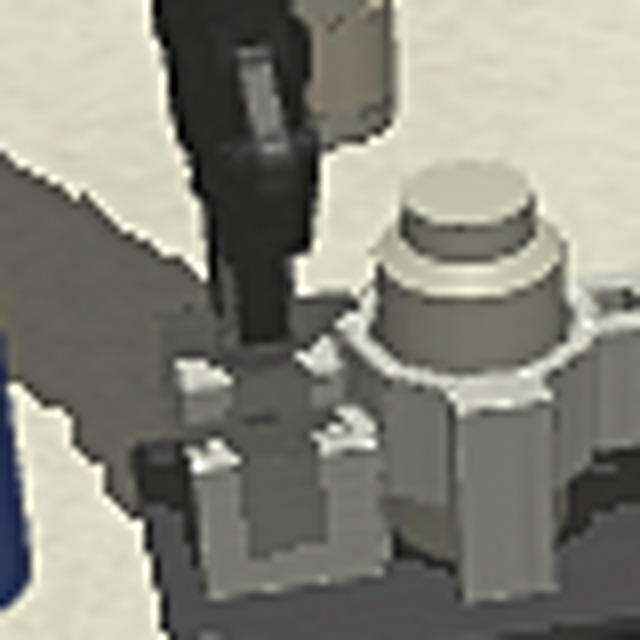

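Emit:
{"api": "apply_moves", "payload": {
  "increments": [
    [20,0,0,0,0],
    [45,0,0,0,0],
    [45,0,0,0,0],
    [45,0,0,0,0],
    [45,0,0,0,0]
  ]
}}

```text
time: 12.0
tcp_pos: [501.8, 64.2, 91.2]
ee_rot: [[-0.008, 1.0, -0.0], [1.0, 0.008, -0.0], [-0.0, -0.0, -1.0]]
contact_force: [0.6, 0.2, -0.4]
opening: 0.53
```

Emit:
{"api": "apply_moves", "payload": {
  "increments": [
    [45,0,0,0.05,0],
    [45,0,0,0.2,0],
    [45,0,0,0.4,0],
    [45,0,0.2,0.5,0],
    [20,0,0.4,0.5,0]
  ]
}}

```text
time: 12.5
tcp_pos: [503.7, 145.3, 196.1]
ee_rot: [[-0.006, 1.0, 0.006], [1.0, 0.006, 0.004], [0.003, 0.006, -1.0]]
contact_force: [0.9, 0.1, -1.2]
opening: 0.373
```

Run:
```python
from h import *
im=cams.capture("side"); cv2.imwrite(f"pics/side11.png",im[:,:,::-1])
crop('pics/side11.png','pics/s11c.png',215,155,80,80,8)
s=robot.sense(); print(s['tcp_pos'],s['contact_force'],s['opening'],s['q'])
print('collar underside', proj('side',(501,63.3,84)),'grip top',proj('side',(501,63.3,121)))
```

```text
[503.65357791 149.85338063 194.38402642] [0.98524875 5.46938906 0.40933607] 0.2835994672144127 [ 3.79902591e+01  7.88170240e+00 -2.14495623e+01  1.95941177e-02
 -6.02880765e+01 -1.27541290e+02]
collar underside [246.6 198.6] grip top [245.5 185.6]
```

View pics/s11c.png

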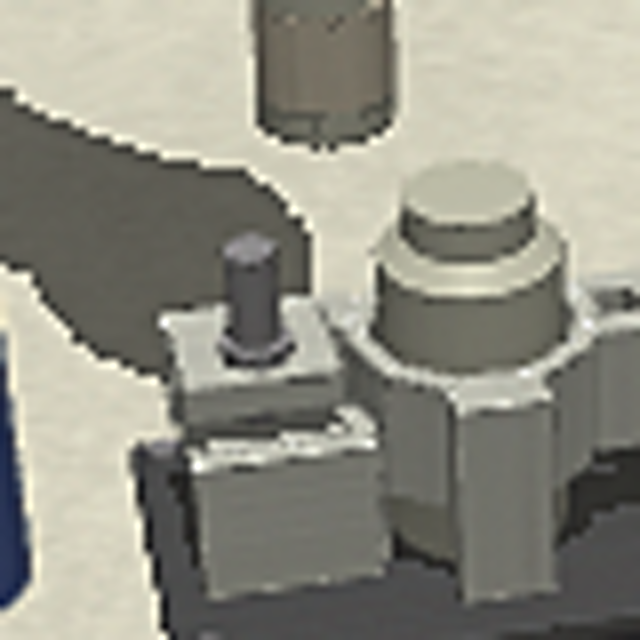

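Emit:
{"api": "apply_moves", "payload": {
  "increments": [
    [0,0,0,0,0.024],
    [0,0,0,0,0.048],
    [0,0,0,0,0.072],
    [0,0,0,0,0.096],
    [0,0,0,0,0.12]
  ]
}}

```text
time: 13.05
tcp_pos: [501.7, 144.2, 191.9]
ee_rot: [[-0.692, 0.722, 0.0], [0.722, 0.692, 0.0], [-0.0, 0.0, -1.0]]
contact_force: [0.8, -0.5, -0.5]
opening: -0.0
```

Emit:
{"api": "apply_moves", "payload": {
  "increments": [
    [0,0,0,-0.1,0.024],
    [0,0,0,-0.25,0.048],
    [0,0,0,-0.4,0.072],
    [0,0,0,-0.5,0.096],
    [0,0,0,-0.55,0.12]
  ]
}}

```text
time: 13.55
tcp_pos: [500.8, 143.6, 79.9]
ee_rot: [[-0.998, 0.057, -0.002], [0.057, 0.998, -0.001], [0.002, -0.002, -1.0]]
contact_force: [0.0, -0.2, 0.3]
opening: -0.0
```

Emit:
{"api": "apply_moves", "payload": {
  "increments": [
    [0,0,0,-0.08,0.003],
    [0,0,0,-0.08,0.003],
    [0,0,-0.05,-0.08,0.003],
    [0,0,-0.1,-0.08,0.003],
    [0,0,-0.15,-0.08,0.003]
  ]
}}

```text
time: 14.05
tcp_pos: [502.1, 113.4, 66.2]
ee_rot: [[-0.999, 0.045, 0.001], [0.045, 0.999, 0.001], [-0.001, 0.001, -1.0]]
contact_force: [0.7, -0.2, -0.3]
opening: 0.002
```

Emit:
{"api": "apply_moves", "payload": {
  "increments": [
    [0,0,-0.03,0,0],
    [0,0,-0.045,0,0],
    [0,0,-0.055,0,0],
    [0,0,-0.064,0,0],
    [0,0,-0.068,0,0]
  ]
}}

```text
time: 14.55
tcp_pos: [502.1, 104.5, 65.9]
ee_rot: [[-0.999, 0.045, 0.002], [0.045, 0.999, 0.006], [-0.002, 0.006, -1.0]]
contact_force: [-12.9, 26.2, 4.0]
opening: -0.002
```

Emit:
{"api": "apply_moves", "payload": {
  "increments": [
    [0,0,0,0,0],
    [0,0,0,0,0],
    [0,0,0,0,0],
    [0,0,0,0,0],
    [0,0,0,0,0]
  ]
}}

```text
time: 15.05
tcp_pos: [502.0, 104.5, 65.9]
ee_rot: [[-0.999, 0.044, 0.002], [0.044, 0.999, 0.006], [-0.002, 0.006, -1.0]]
contact_force: [-10.8, 22.8, 4.0]
opening: 0.001
```

Run:
```python
from h import *
for n in("side","top"):
    im=cams.capture(n); cv2.imwrite(f"pics/{n}12.png",im[:,:,::-1])
crop('pics/side12.png','pics/s12c.png',215,155,80,80,8)
s=robot.sense(); print(s['tcp_pos'],s['contact_force'],s['opening'],s['time'])
```

```text
[502.05005735 104.51569357  65.86171694] [-11.15901689  22.53704491   3.92095451] -0.0010445369255724347 15.15
```

View pics/s12c.png

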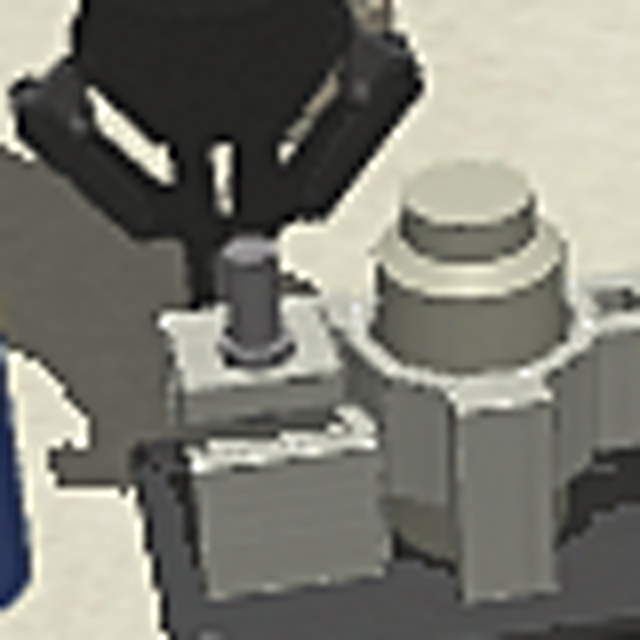

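View pics/top12.png

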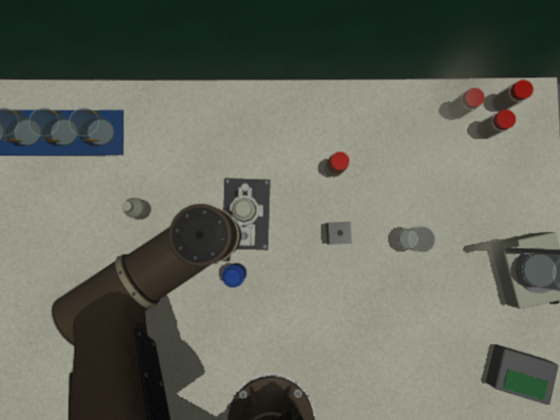

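Run:
```python
from h import *
print(order.sign_off()); s=robot.sense(); print(s['tcp_pos'],s['contact_force'],s['time'])
```

```text
the job is handed in; nothing more can be done
None
the job is handed in; nothing more can be done
```

The job is done and handed in at about 15 s. I swung the clamp's hinged half shut, moved the pin from its rest block down through both holes, and let go. I finished with the closed fingers pushing on the outer face of the hinged half. No verdict came back, so what follows is my own reading.

- **Jaw:** it met the stop at the same finger position both times (y about 104.4 mm). In the last pictures it looks fully shut.
- **Pin:** it went in without resistance until the collar touched the ear, when the upward force reached 20 N with the tip at about 34 mm. In the picture the collar sits on the ear, and the fingers are clear of the pin.
- **Final push:** the force on the tool was about 22 N in y, steady over the last half second, with the grasp point outside the push face.
- **Other objects:** the cartridge, beaker, jar, bottle and the blue look-alike show no visible change in the last pictures. I compared these by eye only and did not measure them again.

Two things did not match exactly:
- **Tool height:** for much of the run it read up to about 2.5 mm above the commanded height, so I worked from the measured height.
- **Sideways force:** the final push also showed about 11 N towards the robot (−x), which I did not explain.

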